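# Start the mist line at the potting bench

## Task

Start the mist line from the control box on the bench: with the closed fingertips, first press the yellow power rocker fully over to its white-dot side, then the blue pump rocker fully over to its white-dot side, and last press the green start button all the way down, hold it there for a moment and let it spring back. Keep to that order (nothing blue or green before the switches ahead of it are on), leave both rockers on, and do not press the red stop button. Nothing is to be picked up or shifted: the seedling pot, the jar and the empty clay pot stay standing where they are.

Things in the scene. Friction and masses are not known exactly. Their poses are not given: they have to be found in the camera images.
- console: Fixed grey control box with a white top, 170 (x) by 380 (y) by 60 mm high; origin at the centre of its underside on the bench, z up. Its four controls stand in one row along its y axis, 84 mm apart, at y = -126, -42, +42 and +126 mm, in an order that changes from run to run; all controls have the box's yaw. It is turned by up to 0.35 rad.
- power (a joint): Angle (rad) of the yellow power rocker: near 0 = off (white-dot half raised), 0.30 = fully on (white-dot half level); on counts from 0.25. It is held by friction only, so it stays where it is left; 2 to 3 N on the point moves it. Pressing further meets a hard stop.
- power_press (a point): The white dot of the yellow rocker: where to press, on the top surface of its raised half. The rocker is a V of two plates, each 36 mm long (box x) and 38 mm wide (box y), hinged in the middle along the box's y axis, 82 mm above the bench; the dot is 23 mm from the hinge, towards the box's far (+x) side. The dot is about 89 mm above the bench when off and 82 mm when on, when its plate is level. The point's z axis is vertical when off and leans with the rocker.
- pump (a joint): Angle (rad) of the blue pump rocker, same build, values and friction as the yellow one.
- pump_press (a point): The white dot of the blue pump rocker, same build and heights as the yellow one; likewise towards the box's far (+x) side.
- start (a joint): Travel (m) of the green push button: 0 = up, 0.008 = fully down; a press counts from 0.006, held 0.1 s. A spring of 4 N at full travel brings it back up.
- start_top (a point): Centre of the top of the green start button, a round cap 42 mm across that is pressed straight down 8 mm. The point moves with the cap.
- stop (a joint): Travel (m) of the red stop button, built like the green one; must not be pressed.
- stop_top (a point): Centre of the top of the red stop button's cap, 42 mm across.
- seedling_mid (a point): Loose black pot with a seedling, 70 mm across the rim, 70 mm high, leaves up to 115 mm; the point is at its centre, 35 mm up. Stands on the bench beyond the box.
- feed_mid (a point): Loose jar with a green lid, 54 mm across, 95 mm high; the point is at its centre, 47.5 mm up. Stands on the bench beside the box.
- empty_pot_mid (a point): Loose empty clay-coloured pot, 68 mm across the rim, 65 mm high; the point is at its centre, 32.5 mm up. Stands on the bench beside the box.
Things that resemble listed ones, but are neither listed nor needed, are in the scene too. There is more than one size of the part that bears empty_pot_mid; the job needs the middle-sized.

How it is judged:
By the outcome, as a careful person would: the job done as asked, in the order asked, and still so for the second after the job is handed in, with the robot touching nothing.
It also fails if it takes over 40 s, if anything falls off the work surface, if the arm or the gripper's body presses on something with over 40 N, if the wrist force passes 120 N, or if a joint passes its speed limit or range.

## Robot

A 6-joint arm with a two-finger parallel gripper is mounted at the origin on the work surface. World frame = base frame: x ahead of the robot, y to its left, z up, the work surface at z = 0. Lengths are in m, angles in rad, forces in N, time in s.
With the tool pointing down it reaches from about 0.275 to 0.875 m from the base axis. Payload 12.5 kg.
Tool frame: the origin (TCP) lies on the centre line of the jaws, within the pads' length; the fingertips stand r.finger_overhang ahead of it and the grasp point (between the pads) lies 3 mm ahead of it (r.finger_overhang is the distance from the TCP to the fingertips, in m); z points along the fingers, y is the direction in which the jaws open and shut (so a half turn about z gives the same grasp; the last joint's range is limited). The gripper opens to 85 mm and grips with 20 to 120 N. Pads are 22 mm wide; open, the fingers measure 114 mm over their backs; the gripper's body (76 mm by 85 mm) begins 54 mm behind the grasp point. The pads swing forward as they close: fully open they stand 13 mm farther back than shut.
Start: joints at [1.02, 0.351, 1.652, -0, 1.139, -0.085], TCP at [0.247, 0.491, 0.253] pointing down, gripper open.
Joint ranges: [-2.75, 2.75], [-0.79, 2.1], [0.01, 2.65], [-1.57, 4.71], [0.07, 3.14], [-2.87, 2.87]. Speed limits (rad/s): [2.22, 2.22, 2.79, 3.14, 3.14, 3.14].

## Interface

Orientations are given as a unit quaternion [x, y, z, w].
In Python, from cell import r, optics gives the robot as it stands. The module is installed in compiled form; this text tells all that it offers. Calls block until the motion is done:
- r.move_to(position, orientation): joint-space move of the TCP to a pose.
- r.move_linear(position, rot=None, vel=0.15): straight line of the TCP; rot=None keeps the orientation; vel is the mean speed in m/s.
- r.set_joints(angles): joint-space move.
- r.set_gripper(opening, squeeze=None): opening from 0.0 (shut) to 1.0 (fully open); squeeze is the grip in N (None keeps the last); returns when the fingers have stopped.
- r.sleep(seconds).
- r.inverse_kinematics(position, orientation): joint angles nearest the present ones, or None.
- optics.get_image(name): name is "side" or "top"; returns a dict with "pixels" (384x512x3 uint8, red, green, blue), "depth" (384x512 float32, m along the optical axis (not along the pixel's ray), 0 where there is no reading), "fx", "fy", "cx", "cy" (pixels), "D" ([k1, k2, p1, p2, k3] as OpenCV has them; the pictures are not rectified), "camera_from_world" (4x4, takes a point from world to camera coordinates). Camera axes: x right, y down, z forward; pixel columns grow to the right and rows downward; lengths in m; the calibration is good to about 2 mm. A picture is of the moment at which its call begins.
A pose or a line that the arm cannot do raises r.PlanningError and nothing moves.
- r.hand_in(): hands the job in, once; it reports no verdict.
Readings, each from a call of its own:
- r.current_t(): time.
- r.current_q(): joint angles.
- r.current_qvel(): joint speeds.
- r.current_effort(): joint torques, N m.
- r.current_tool_pos(): TCP position.
- r.current_ee_rot(): TCP orientation.
- r.current_contact_force(): force on the tool from outside, world axes, zero at the start.
- r.current_torque(): the same for the moment, N m.
- r.current_opening(): opening from 0.0 (shut) to 1.0 (fully open).
Only numpy, scipy, OpenCV 4.12 (cv2) and the standard library are available. Lean on these libraries where they do the work, as an engineer would, in place of code of your own. Each camera call takes 0.05 s, during which the arm holds its last target.

## Working session

There is one attempt and no reset: what is moved stays moved. The work goes in short steps, each a Python script; the robot and the scene stay as the last script left them, time stands still between calls to the robot, and variables do not carry over. Pictures are saved under pics/ and viewed, and the job is handed in when it is done.

```bash
mkdir -p pics; python3 - <<'E'
from cell import r, optics
import cv2, pickle
print(r.current_t(), r.finger_overhang, r.current_tool_pos(), r.current_ee_rot(), r.current_opening())
for n in ("top","side"):
    d=optics.get_image(n); pickle.dump(d,open(f"{n}0.pkl","wb"))
    cv2.imwrite(f"pics/{n}0.png",cv2.cvtColor(d["pixels"],cv2.COLOR_RGB2BGR))
    print(n,d["fx"],d["cx"],d["cy"],d["D"]); print(d["camera_from_world"])
E
```

```text
0.0 0.022 [0.24683573 0.49113723 0.25275882] [ 2.30823843e-01  9.72995366e-01 -5.77027593e-04 -1.97981761e-04] 0.9972960280158005
top 401.3569953509569 250.6073744765875 189.71251667502557 [-0.10377912  0.          0.          0.          0.        ]
[[-7.76915713e-03 -9.99969738e-01 -4.04507873e-04  2.01105085e-02]
 [-9.85164920e-01  7.72348215e-03 -1.71436369e-01  5.19741998e-01]
 [ 1.71434305e-01 -9.33409120e-04 -9.85195112e-01  1.03546716e+00]
 [ 0.00000000e+00  0.00000000e+00  0.00000000e+00  1.00000000e+00]]
side 452.200521607402 253.32259125367483 187.79663055926022 [-0.14430402  0.          0.          0.          0.        ]
[[ 0.98635831 -0.16441209 -0.00812135 -0.48752978]
 [-0.12633818 -0.72446889 -0.67763079  0.14222744]
 [ 0.10552703  0.6694128  -0.73535743  1.31349391]
 [ 0.          0.          0.          1.        ]]
```

View pics/top0.png

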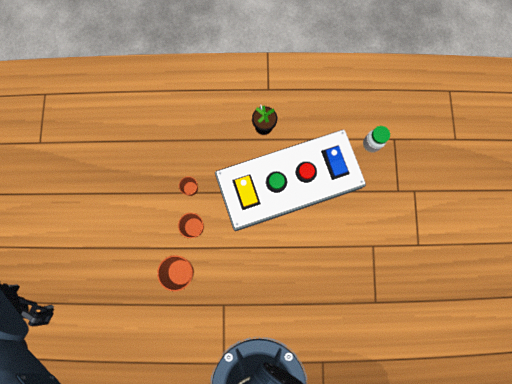

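View pics/side0.png

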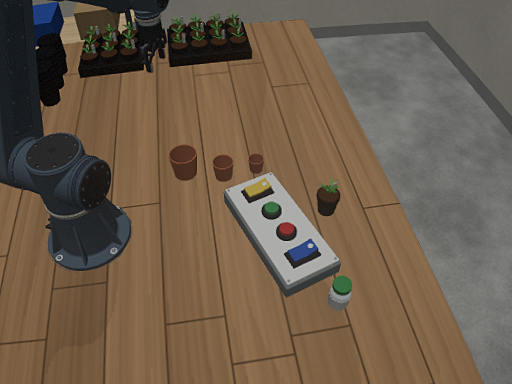

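The top view shows yellow (246,190), green (277,182), red (307,171) and blue (335,162) in a row. The white dots are on the far (+x) halves at about (242,182) and (333,153). The seedling pot is at (264,120), the jar at (378,138), and three clay pots stand left of the box. The arm is well clear. Next I'll measure positions.

```bash
cat > h.py <<'E'
import numpy as np, cv2
def ray(d,uv):
    K=np.array([[d["fx"],0,d["cx"]],[0,d["fy"],d["cy"]],[0,0,1.]])
    n=cv2.undistortPoints(np.array([[uv]],float),K,np.array(d["D"],float))[0,0]
    T=d["camera_from_world"];R=T[:3,:3];return -R.T@T[:3,3], R.T@np.array([n[0],n[1],1.])
def plane(d,uv,z):
    o,v=ray(d,uv);return o+v*(z-o[2])/v[2]
def tri(d1,u1,d2,u2):
    A=np.zeros((3,3));b=np.zeros(3)
    for d,u in((d1,u1),(d2,u2)):
        o,v=ray(d,u);v=v/np.linalg.norm(v);P=np.eye(3)-np.outer(v,v);A+=P;b+=P@o
    return np.linalg.solve(A,b)
H={"yellow":(22,35),"green":(45,80),"blue":(105,128),"red":(172,182)}
def blobs(d,box):
    hsv=cv2.cvtColor(d["pixels"],cv2.COLOR_RGB2HSV);out={}
    x0,x1,y0,y1=box
    for c,(a,b) in H.items():
        m=cv2.inRange(hsv,(a,150,70),(b,255,255)) 
        if c=="red": m|=cv2.inRange(hsv,(0,190,90),(4,255,255))
        k=np.zeros_like(m);k[y0:y1,x0:x1]=m[y0:y1,x0:x1]
        n,l,s,ce=cv2.connectedComponentsWithStats(k)
        if n<2: continue
        i=1+np.argmax(s[1:,4]);out[c]=ce[i];o={"area":s[i,4]}
        out[c+"_n"]=s[i,4]
        if c in("yellow","blue"): # white dot: bright unsaturated inside the blob's hull
            h=cv2.convexHull(np.argwhere(l==i)[:,::-1].astype(np.int32));hm=np.zeros_like(m);cv2.fillConvexPoly(hm,h,255)
            hm=cv2.erode(hm,np.ones((2,2),np.uint8))
            w=((hsv[...,1]<130)&(hsv[...,2]>150)&(hm>0))
            p=np.argwhere(w)
            if len(p): 
                wt=(255.-hsv[...,1])[w];out[c+"_dot"]=(p[:,::-1]*wt[:,None]).sum(0)/wt.sum();out[c+"_dot_n"]=len(p)
    return out
BOX={"top":(215,368,128,232),"side":(222,342,172,292)}
E
python3 - <<'E'
import pickle,numpy as np
from h import *
np.set_printoptions(precision=4,suppress=True)
D={n:pickle.load(open(n+"0.pkl","rb")) for n in BOX}
B={n:blobs(D[n],BOX[n]) for n in BOX}
for n in B: print(n,B[n])
for k in("yellow","green","red","blue"):
    for s in("","_dot"):
        if k+s in B["top"] and k+s in B["side"]:
            z=.089 if s else .082
            print(k+s,"tri",tri(D["top"],B["top"][k+s],D["side"],B["side"][k+s]),"top",plane(D["top"],B["top"][k+s],z),"side",plane(D["side"],B["side"][k+s],z))
# depth at buttons
for n in B:
    for k in("green","red","yellow_dot","blue_dot"):
        u=B[n][k];q=D[n]["depth"][int(round(u[1])),int(round(u[0]))];o,v=ray(D[n],u);print(n,k,o+v*q)
E
```

```text
top {'yellow': array([246.1111, 191.4395]), 'yellow_n': np.int32(405), 'yellow_dot': array([243.143 , 182.2499]), 'yellow_dot_n': 30, 'green': array([276.466, 180.568]), 'green_n': np.int32(206), 'blue': array([336.2234, 161.5027]), 'blue_n': np.int32(376), 'blue_dot': array([333.7009, 152.0314]), 'blue_dot_n': 32, 'red': array([306.5, 170.5]), 'red_n': np.int32(208)}
side {'yellow': array([256.3694, 187.9682]), 'yellow_n': np.int32(157), 'yellow_dot': array([263.7588, 183.2127]), 'yellow_dot_n': 20, 'green': array([268., 203.]), 'green_n': np.int32(1), 'blue': array([301.6804, 250.5155]), 'blue_n': np.int32(291), 'blue_dot': array([309.9706, 245.2316]), 'blue_dot_n': 19, 'red': array([285.5, 223. ]), 'red_n': np.int32(4)}
yellow tri [0.5086 0.0278 0.0846] top [0.509  0.0278 0.082 ] side [0.509  0.0302 0.082 ]
yellow_dot tri [0.5316 0.0352 0.0928] top [0.532  0.0353 0.089 ] side [0.5326 0.0388 0.089 ]
green tri [ 0.5306 -0.0502  0.103 ] top [ 0.5371 -0.0516  0.082 ] side [ 0.5318 -0.0329  0.082 ]
red tri [ 0.5601 -0.1281  0.1025] top [ 0.5635 -0.1311  0.082 ] side [ 0.5657 -0.1122  0.082 ]
blue tri [ 0.5872 -0.2104  0.0841] top [ 0.5874 -0.2109  0.082 ] side [ 0.5881 -0.209   0.082 ]
blue_dot tri [ 0.6108 -0.2032  0.092 ] top [ 0.6114 -0.2038  0.089 ] side [ 0.6118 -0.2011  0.089 ]
top green [ 0.5366 -0.0514  0.0847]
top red [ 0.5628 -0.1306  0.0848]
top yellow_dot [0.5323 0.0353 0.0875]
top blue_dot [ 0.6117 -0.2041  0.0876]
side green [ 0.5312 -0.0361  0.0858]
side red [ 0.565  -0.1148  0.0853]
side yellow_dot [0.5319 0.0351 0.093 ]
side blue_dot [ 0.6119 -0.2009  0.0886]
```

```bash
cat > g.py <<'E'
from cell import r
import numpy as np
from scipy.spatial.transform import Rotation as Ro
YD=np.array([.532,.0353]);BD=np.array([.6115,-.2038])
yv=(YD-BD)/np.linalg.norm(YD-BD); xv=np.array([yv[1],-yv[0]])
C=(YD+BD)/2-.023*xv; GR=C+.042*yv
def rot(s=1):
    z=np.array([0,0,-1.]);y=s*np.array([*yv,0]);x=np.cross(y,z);return Ro.from_matrix(np.c_[x,y,z]).as_quat()
OH=r.finger_overhang
def tip(xy,z): return [xy[0],xy[1],z+OH]
def press(xy,z0,zmin,fstop,step=.0015):
    r.move_linear(tip(xy,z0),vel=.1); r.sleep(.1)
    f0=np.array(r.current_contact_force());z=z0;log=[]
    while z>zmin:
        z-=step;r.move_linear(tip(xy,z),vel=.03)
        f=(np.array(r.current_contact_force())-f0);log.append((round((r.current_tool_pos()[2]-OH)*1000,1),round(f[2],1)))
        if f[2]>fstop: break
    print(log); return f
E
python3 - <<'E'
from g import *
print(yv,C,GR)
for s in(1,-1):
    for p in(YD,BD,GR): print(s,r.inverse_kinematics(tip(p,.12),rot(s)))
E
```

```text
[-0.31551331  0.94892115] [ 0.54992481 -0.09150681] [ 0.53667325 -0.05165212]
1 [-2.10689169e-02  4.65270479e-01  1.79307310e+00 -4.44089210e-16
  8.83249075e-01 -1.91286279e+00]
1 [-3.93905663e-01  6.41249347e-01  1.48172844e+00 -4.44089210e-16
  1.01861486e+00 -2.28569953e+00]
1 [-1.82303114e-01  4.74489808e-01  1.77736540e+00 -4.44089210e-16
  8.89737451e-01 -2.07409698e+00]
-1 [-2.10689169e-02  4.65270479e-01  1.79307310e+00 -4.44089210e-16
  8.83249075e-01  1.22872987e+00]
-1 [-3.93905663e-01  6.41249347e-01  1.48172844e+00 -4.44089210e-16
  1.01861486e+00  8.55893121e-01]
-1 [-1.82303114e-01  4.74489808e-01  1.77736540e+00 -4.44089210e-16
  8.89737451e-01  1.06749567e+00]
```

```bash
python3 - <<'E'
from g import *
import cv2,pickle
from cell import optics
r.set_gripper(0.0)
r.move_to(tip(YD,.18),rot(-1))
print(r.current_t(),r.current_opening(),r.current_contact_force())
print(press(YD,.096,.078,9)); print(r.current_t())
r.move_linear(tip(YD,.15),vel=.15)
print(r.current_t())
for n in("top","side"):
    d=optics.get_image(n);pickle.dump(d,open(n+"1.pkl","wb"))
    cv2.imwrite(f"pics/{n}1.png",cv2.cvtColor(d["pixels"],cv2.COLOR_RGB2BGR))
d=d["pixels"][170:300,215:350];cv2.imwrite("pics/sidez1.png",cv2.resize(cv2.cvtColor(d,cv2.COLOR_RGB2BGR),None,fx=4,fy=4,interpolation=cv2.INTER_CUBIC))
E
```

```text
2.8167 -0.0028530947112679144 [ 0.23913425 -0.12282244  0.48459526]
[(np.float64(94.6), np.float64(0.9)), (np.float64(92.9), np.float64(0.8)), (np.float64(91.4), np.float64(-0.5)), (np.float64(89.9), np.float64(0.3)), (np.float64(88.4), np.float64(0.5)), (np.float64(86.9), np.float64(0.0)), (np.float64(85.4), np.float64(0.8)), (np.float64(83.9), np.float64(0.1)), (np.float64(82.4), np.float64(1.3)), (np.float64(81.9), np.float64(13.2))]
[-4.60647233 -0.3271142  13.21320388]
6.4083
7.0167
```

View pics/sidez1.png

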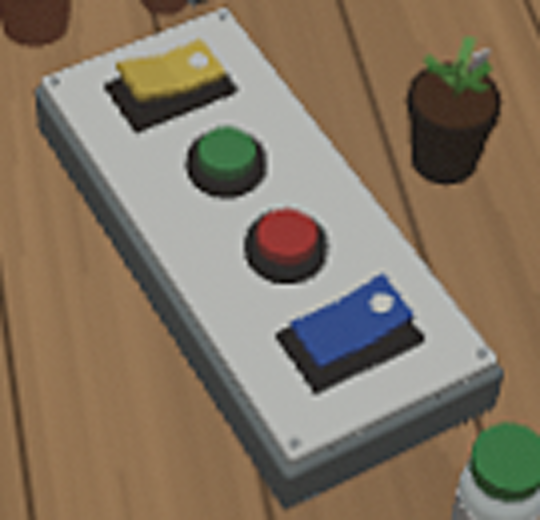

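```bash
python3 - <<'E'
import pickle,cv2,numpy as np
from h import *
a=[]
for i in "01":
    d=pickle.load(open(f"side{i}.pkl","rb"))["pixels"];a.append(cv2.resize(cv2.cvtColor(d[170:210,235:280],cv2.COLOR_RGB2BGR),None,fx=8,fy=8,interpolation=cv2.INTER_CUBIC))
cv2.imwrite("pics/cmp1.png",np.hstack(a))
d=pickle.load(open("side1.pkl","rb"));b=blobs(d,BOX["side"]);print(b);print(plane(d,b["yellow_dot"],.082))
cv2.imwrite("pics/side1b.png",cv2.cvtColor(d["pixels"],cv2.COLOR_RGB2BGR))
E
```

```text
{'yellow': array([257.3655914 , 186.77419355]), 'yellow_n': np.int32(93), 'yellow_dot': array([264.05760312, 184.716866  ]), 'yellow_dot_n': 19, 'green': array([333., 283.]), 'green_n': np.int32(1), 'blue': array([301.8137931 , 250.48275862]), 'blue_n': np.int32(290), 'blue_dot': array([309.80803738, 245.15102804]), 'blue_dot_n': 23, 'red': array([284., 223.]), 'red_n': np.int32(1)}
[0.5336189  0.03912242 0.082     ]
```

View pics/cmp1.png

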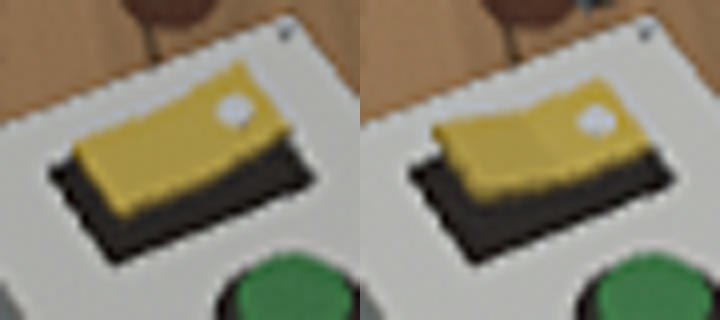

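View pics/side1b.png

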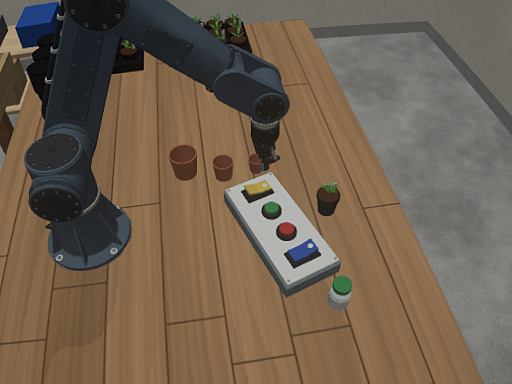

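Side view: the yellow near half is now raised and the dot half lowered, and the tip met a hard stop at 81.9 mm (expected 82). I'll press once more, firmer, to make sure it's fully over, then do blue.

```bash
python3 - <<'E'
from g import *
import cv2,pickle
from cell import optics
print(press(YD,.084,.0785,22,.001)); print(r.current_t())
r.move_linear(tip(YD,.14),vel=.2)
r.move_linear(tip(BD,.14),vel=.25)
print(press(BD,.093,.0785,22,.0015)); print(r.current_t())
r.move_linear(tip(BD,.15),vel=.2)
r.move_linear(tip(GR-.0*xv,.15),vel=.25)
print(r.current_t())
for n in("top","side"):
    d=optics.get_image(n);pickle.dump(d,open(n+"2.pkl","wb"))
    cv2.imwrite(f"pics/{n}2.png",cv2.cvtColor(d["pixels"],cv2.COLOR_RGB2BGR))
d=d["pixels"][170:300,215:350];cv2.imwrite("pics/sidez2.png",cv2.resize(cv2.cvtColor(d,cv2.COLOR_RGB2BGR),None,fx=4,fy=4,interpolation=cv2.INTER_CUBIC))
E
```

```text
[(np.float64(83.2), np.float64(-0.9)), (np.float64(82.1), np.float64(0.2)), (np.float64(81.9), np.float64(10.9)), (np.float64(81.7), np.float64(21.5)), (np.float64(81.4), np.float64(32.5))]
[-11.86631561  -0.04965098  32.47561222]
9.275
[(np.float64(91.7), np.float64(0.4)), (np.float64(90.0), np.float64(-0.5)), (np.float64(88.4), np.float64(0.2)), (np.float64(86.9), np.float64(1.1)), (np.float64(85.3), np.float64(-1.4)), (np.float64(83.8), np.float64(-0.4)), (np.float64(82.4), np.float64(0.5)), (np.float64(81.9), np.float64(10.2)), (np.float64(81.7), np.float64(22.1))]
[-8.57349024  2.19637759 22.09517359]
13.8583
15.1833
```

View pics/sidez2.png

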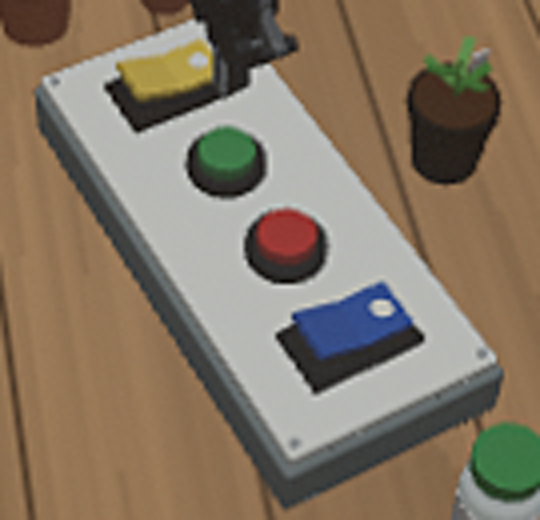

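View pics/top2.png

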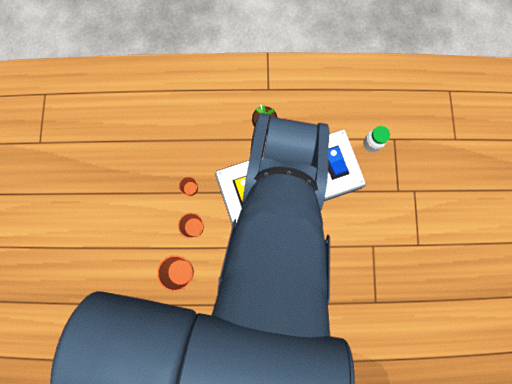

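Side view: both rockers now have the near half raised and the dot half level, and both hit the stop at 81.9 mm. The top view shows the pots and jar where they were. Next is green.

```bash
python3 - <<'E'
from g import *
import cv2,pickle
from cell import optics
print(press(GR,.089,.070,14,.0015)); r.sleep(.5);print(r.current_contact_force(),r.current_tool_pos()[2]-OH,r.current_t())
r.move_linear(tip(GR,.16),vel=.15)
q=list(r.current_q());q[1]-=.5;r.set_joints(q)
q[0]=1.02;r.set_joints(q)
print(r.current_t())
for n in("top","side"):
    d=optics.get_image(n);pickle.dump(d,open(n+"3.pkl","wb"))
    cv2.imwrite(f"pics/{n}3.png",cv2.cvtColor(d["pixels"],cv2.COLOR_RGB2BGR))
d=d["pixels"][170:300,215:350];cv2.imwrite("pics/sidez3.png",cv2.resize(cv2.cvtColor(d,cv2.COLOR_RGB2BGR),None,fx=4,fy=4,interpolation=cv2.INTER_CUBIC))
from h import *
for i in "03":
  D={n:pickle.load(open(n+i+".pkl","rb")) for n in BOX};B={n:blobs(D[n],BOX[n]) for n in BOX}
  for k in("yellow_dot","blue_dot"): print(i,k,[B[n].get(k) for n in B],tri(D["top"],B["top"][k],D["side"],B["side"][k]).round(4))
E
```

```text
[(np.float64(87.7), np.float64(-0.2)), (np.float64(85.9), np.float64(-0.3)), (np.float64(84.4), np.float64(-0.9)), (np.float64(83.0), np.float64(0.2)), (np.float64(81.5), np.float64(1.7)), (np.float64(80.0), np.float64(2.0)), (np.float64(78.5), np.float64(3.0)), (np.float64(77.0), np.float64(3.6)), (np.float64(76.0), np.float64(9.3)), (np.float64(75.6), np.float64(25.1))]
[-7.96313161  0.42441666 25.12884777]
[-7.53027266  0.79664623 24.70194639] 0.07563802102916217 19.1417
22.9917
0 yellow_dot [array([243.14300518, 182.24988897]), array([263.75881084, 183.21265883])] [0.5316 0.0352 0.0928]
0 blue_dot [array([333.70088573, 152.03136344]), array([309.97058178, 245.23161361])] [ 0.6108 -0.2032  0.092 ]
3 yellow_dot [array([243.04440389, 182.28208637]), array([264.06184049, 184.71680982])] [0.5327 0.0356 0.0858]
3 blue_dot [array([333.66873467, 152.61780407]), array([310.00803674, 246.50493685])] [ 0.6108 -0.2041  0.0873]
```

View pics/sidez3.png

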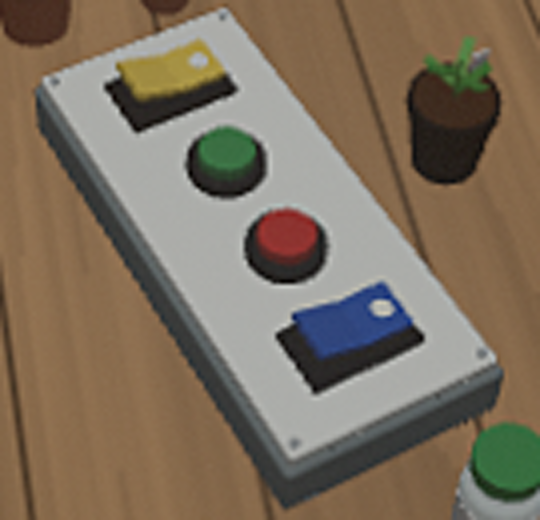

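View pics/top3.png

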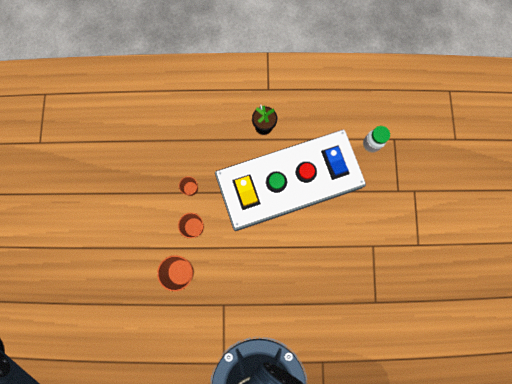

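The dot height drops were 7.0 mm for yellow but only 4.7 mm for blue. I'll cross-check blue with the depth slope before handing in.

```bash
python3 - <<'E'
from h import *
import pickle
yv=np.array([-.3155,.9489]);xv=np.array([.9489,.3155])
for i in "03":
  for n in BOX:
    d=pickle.load(open(n+i+".pkl","rb"))
    x0,x1,y0,y1=BOX[n]
    P=[]
    for v in range(y0,y1):
        for u in range(x0,x1):
            q=d["depth"][v,u]
            if q>0:
                o,w=ray(d,(u,v));P.append(o+w*q)
    P=np.array(P)
    for nm,dot in(("yellow",np.array([.532,.0353])),("blue",np.array([.6115,-.2038]))):
        h=dot-.023*xv;r=P[:,:2]-h;a=r@xv;b=r@yv
        m=(abs(b)<.014)&(P[:,2]>.072)
        o=[]
        for lo,hi in((.004,.032),(-.032,-.004)):
            k=m&(a>lo)&(a<hi);c=np.polyfit(a[k],P[k,2],1);o.append((int(k.sum()),round(c[0],3),round(np.median(P[k,2])*1000,1)))
        print(i,n,nm,"dot half n,slope,z",o[0],"near half",o[1])
E
```

```text
0 top yellow dot half n,slope,z (123, np.float64(0.303), np.float64(87.2)) near half (114, np.float64(-0.054), np.float64(83.5))
0 top blue dot half n,slope,z (115, np.float64(0.292), np.float64(87.6)) near half (103, np.float64(-0.058), np.float64(83.6))
0 side yellow dot half n,slope,z (77, np.float64(0.211), np.float64(87.3)) near half (69, np.float64(-0.025), np.float64(84.4))
0 side blue dot half n,slope,z (109, np.float64(0.282), np.float64(88.0)) near half (96, np.float64(-0.033), np.float64(84.2))
3 top yellow dot half n,slope,z (114, np.float64(0.037), np.float64(82.7)) near half (111, np.float64(-0.318), np.float64(89.0))
3 top blue dot half n,slope,z (104, np.float64(0.03), np.float64(83.2)) near half (103, np.float64(-0.316), np.float64(89.1))
3 side yellow dot half n,slope,z (72, np.float64(-0.023), np.float64(83.8)) near half (61, np.float64(-0.334), np.float64(91.3))
3 side blue dot half n,slope,z (97, np.float64(-0.011), np.float64(83.5)) near half (87, np.float64(-0.301), np.float64(90.5))
```

Both rockers turned by about the same amount, 0.26 to 0.29 rad. The dot halves are level and the near halves slope about 0.31, so both are on.

```bash
python3 -c "
from cell import r
r.hand_in(); print(r.current_t())"
```

```text
the job is handed in; nothing more can be done
the job is handed in; nothing more can be done
```

I pressed the yellow rocker, then the blue rocker, each down to its hard stop. I then pressed green to its stop, held it for 0.5 s and let go, moved the arm clear and handed in. The clock read about 23 s of the 40 s allowed just before hand-in.

- **Rockers:** Both stopped the fingertips at about 82 mm, as expected. The depth images show both dot halves level (slope within 0.04) and both near halves raised (about 0.3 rad).
- **Green button:** It went down about 8 mm to a hard stop at about 76 mm. The last picture shows it back up.
- **Red button and loose items:** I never went near red. By eye, the seedling pot, jar and clay pots are where they were in the first pictures.
- **Yellow pressed twice:** I pressed yellow again, more firmly, before going to blue, to be sure it was fully over. That second press gave the highest downward force I read, about 33 N at the fingertips.
- **One check disagreed:** Triangulating the blue dot from the two cameras showed a drop of only 4.7 mm, against 7 mm for yellow. I put this down to sub-pixel error, because the depth slopes and the contact height both say blue is fully on.

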